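Shift the flasks along the hotplate and start the heat

ROBOT

A 7-joint arm with a two-finger parallel gripper is mounted at the origin on a cart in front of the work surface, level with it; the furniture and walls round the work are solid. World frame = base frame: x ahead of the robot, y to its left, z up, the work surface at z = 0. Lengths are in m, angles in rad, forces in N, time in s.
With the tool pointing down it reaches from about 0.4 to 0.925 m from the base axis. Payload 5.6 kg.
Tool frame: the origin (TCP) lies between the finger pads; the fingertips stand 14 mm ahead of it and the grasp point (between the pads) lies 5 mm behind it; x points along the fingers, y is the direction in which the jaws open and shut, and the axes are right-handed (so a half turn about x gives the same grasp; the last joint's range is limited). The gripper opens to 85 mm and grips with 20 to 120 N. Pads are 22 mm wide; open, the fingers measure 114 mm over their backs; the gripper's body (76 mm by 85 mm) begins 54 mm behind the grasp point. The pads swing forward as they close: fully open they stand 13 mm farther back than shut.
Start: joints at [-1.326, 0.468, -0.012, 1.603, 0.006, 1.071, -0.056], TCP at [0.185, 0.623, 0.245] pointing down, gripper open.
Joint ranges: [-2.53, 2.53], [-0.31, 2.02], [-1.57, 1.55], [0.28, 2.44], [-1.29, 4.43], [0.15, 1.84], [-2.92, 2.92]. Speed limits (rad/s): [2.57, 2.57, 3.14, 3.14, 3.14, 3.14, 3.14].

INTERFACE

Orientations are given as a 3x3 rotation matrix whose columns are the frame's x, y, z axes.
In Python, from workcell import status, read_camera, ticket gives the robot as it stands.
- The arm moves only by the tool drive_tool, never from a script. Its argument "plan" is a list of rows, each a list of 3 entries, a list of its own where there are three numbers: the shift along the tool's x, y, z in cm, then the turn, a rotation vector about the tool's x, y, z in rad, then the opening, from 0 (shut) to 1 (fully open). A call has 1 to 12 rows; each row shifts and turns the pose as measured when the row begins, along the tool's axes as they then stand; what a row does not reach is not made up. A row lasts 1/12 s, in which the tool goes at most 41.7 mm and 7.16 degrees, less where a joint would pass 70% of its speed; a pose out of reach is approached as far as the arm can. A call with a gripper value outside its range is refused whole. The fingers move at their own pace and stop on an object; "newtons" is the grip in N (left out, the last holds). Time passes only in rows, so rows that do not move let the fingers close. It gives the time, the measured TCP pose, the force and the opening at its end, in the units of the state.
- status.sense(): the state, without advancing time (a new reading comes with each control period).
- read_camera(name): name is "scene" or "top"; returns a dict with "color" (420x560x3 uint8, red, green, blue), "range_z" (420x560 float32, m along the optical axis (not along the pixel's ray), 0 where there is no reading), "vfov" (degrees; the focal length in pixels is half the picture's height over the tangent of half this angle, whatever the lens; pixels are square), "cx", "cy" (the principal point, pixels), "D" ([k1, k2, p1, p2, k3] as OpenCV has them; the pictures are not rectified), "position" and "orientation" of the camera in the world. Camera axes: x right, y down, z forward; pixel columns grow to the right and rows downward; lengths in m; the calibration is good to about 2 mm. A picture is of the moment at which its call begins.
- ticket.finish_job(): hands the job in, once; it reports no verdict.
The state is a dict: "time": time; "joint_positions": joint angles; "qvel": joint speeds; "tau": joint torques, N m; "tcp_pos": TCP position; "eef_rot": TCP orientation; "force": force on the tool from outside, world axes, zero at the start; "moment": the same for the moment, N m; "gripper_width": finger opening in m.
Only numpy, scipy, OpenCV 4.12 (cv2) and the standard library are available. Lean on these libraries where they do the work, as an engineer would, in place of code of your own. Each camera call takes 0.05 s, during which the arm holds its last target. There are 200 camera calls.

TASK

The blue-capped flask is finished: slide it off the heated place (red ring) to the cooling place with the blue ring, then slide the waiting red-capped flask onto the red ring and, once it stands there, turn the heat knob clockwise to its stop. The flasks are full, so keep them upright and flat on the plate all the way, never lifted, and do not let them knock together; each must end centred in its ring, nested in the wire rail behind it. Leave the bottles and the timer on the bench alone.

Things in the scene. Friction and masses are not known exactly. Their poses are not given: they have to be found in the camera images.
- hotplate: white hotplate, fixed; flat black top 85 mm above the bench, x -160 to 62 mm, y +-170 mm. Origin: on the bench under the middle place; x to its back, y to its left. Places: x 0, y -112, 0, 112 mm. Behind each, 12 mm over the top, a 6 mm wire rail in a 46 mm radius arc, 52 deg either side of +x. Flasks leave and enter by the front (-x); at x -100 one passes 18 mm clear of a parked one
- ring_red: red ring printed on the hotplate's black top, 89 mm inside, 101 mm outside diameter: the heated place. Origin: its centre, level with the top (85 mm above the bench); a flask nested in the rail stands within 2 mm of it. Which place bears which ring differs from run to run
- ring_blue: blue ring printed on the hotplate's black top, 89 mm inside, 101 mm outside diameter: the cooling place. Origin: its centre, level with the top (85 mm above the bench); a flask nested in the rail stands within 2 mm of it. Which place bears which ring differs from run to run
- ring_white: white ring printed on the hotplate's black top, 89 mm inside, 101 mm outside diameter: the waiting place. Origin: its centre, level with the top (85 mm above the bench); a flask nested in the rail stands within 2 mm of it. Which place bears which ring differs from run to run
- flask_blue: conical flask of amber glass with a blue screw cap, loose, about 0.3 kg: base 82 mm in diameter (lowest 11 mm straight), tapering to a 31 mm neck, 120 mm tall. The ribbed cap, 42 mm in diameter, spans 92 to 120 mm above the base and is fast. Its smooth base slides easily. Origin: centre of the underside, z along its axis; round, its yaw means nothing. It starts in the red ring
- flask_red: conical flask of amber glass with a red screw cap, loose, about 0.3 kg: base 82 mm in diameter (lowest 11 mm straight), tapering to a 31 mm neck, 120 mm tall. The ribbed cap, 42 mm in diameter, spans 92 to 120 mm above the base and is fast. Its smooth base slides easily. Origin: centre of the underside, z along its axis; round, its yaw means nothing. It starts in the white ring
- heat (a joint): angle of the hotplate's heat knob, rad: 0 is off (it starts between 0 and 0.15), 1.3 is full heat, its clockwise stop (seen from above)
- wash_bottle: blue wash bottle, 51 mm in diameter, 105 mm tall, standing on the bench; bystander, not to be moved. Origin: centre of its underside
- squeeze_bottle: white squeeze bottle with a red band, 43 mm in diameter, 125 mm tall, standing on the bench; bystander. Origin: centre of its underside
- dropper: small amber dropper bottle with a black cap, 31 mm in diameter, 72 mm tall, standing on the bench; bystander. Origin: centre of its underside
- timer: white bench timer, 37 x 68 x 49 mm, standing on the bench; bystander. Origin: centre of its underside
- heat_grip (a point): grip point of the heat knob, on its axis, at the front right of the hotplate, 117 mm above the bench: a black knob with an upright bar 34 mm long, 14 mm thick, that rises from 92 to 124 mm; at joint value 0 the bar lies along the hotplate's x axis, pointer to the front. The point turns with the bar, clockwise from above as the value grows

How it is judged:
On the way, in this order (a step that is already met when the one before it is completed fails the run):
1. the blue-capped flask stands in the blue ring, the heat still off (horizontal distance between flask_blue and ring_blue below 0.007 m and linear speed of flask_blue below 0.02 m/s and angle between flask_blue's own z axis and vertical below 0.06 rad and value of joint heat below 0.4 rad), for 0.2 s.
2. the red-capped flask stands in the red ring, the heat still off (horizontal distance between flask_red and ring_red below 0.007 m and linear speed of flask_red below 0.02 m/s and angle between flask_red's own z axis and vertical below 0.06 rad and value of joint heat below 0.4 rad), for 0.2 s.
3. the heat knob is turned clockwise to its stop (value of joint heat above 1.15 rad), for 0.2 s.
At the end, for the whole second after the job is handed in: Both flasks stand upright and at rest on the hotplate, each with its centre within 7 mm of the centre of the ring of its cap's colour, and the heat knob is at its clockwise stop (above 1.15 rad) (horizontal distance between flask_blue and ring_blue below 0.007 m and linear speed of each of flask_blue, flask_red below 0.02 m/s and angle between each of flask_blue, flask_red's own z axis and vertical below 0.06 rad and z of each of flask_blue, flask_red in the frame of hotplate below 0.088 m and horizontal distance between flask_red and ring_red below 0.007 m and value of joint heat above 1.15 rad); the robot touches nothing.
It fails at once if a flask is lifted off the plate (its base 5 mm or more above the top) or slid off its edge (z of any of flask_blue, flask_red in the frame of hotplate above 0.09 m or z of any of flask_blue, flask_red in the frame of hotplate below 0.079 m).
It fails at once if a flask is tipped more than 0.2 rad (angle between any of flask_blue, flask_red's own z axis and vertical above 0.2 rad).
It fails at once if the flasks knock together (more than 2 N) (contact force between flask_blue and flask_red above 2 N).
It fails at once if the heat is turned up (beyond 0.4 rad) while the red-capped flask is not in the red ring (15 mm or more off) (value of joint heat above 0.4 rad and horizontal distance between flask_red and ring_red above 0.015 m).
It fails at once if a bottle or the timer on the bench is moved more than 20 mm (distance of any of wash_bottle, squeeze_bottle, dropper, timer from where it was at the start of the episode above 0.02 m).
It also fails if it takes over 64 s, if anything falls off the work surface, if the arm or the gripper's body presses on something with over 40 N, if the wrist force passes 120 N, or if a joint passes its speed limit or range.

## Working session

There is one attempt and no reset: what is moved stays moved. The work goes in short steps, Python scripts to look and compute and a tool call to move; the robot and the scene stay as the last step left them, time stands still between calls to the robot, and variables do not carry over. Pictures are saved under pics/ and viewed, about 8 in all and at most 12, crops included, and the job is handed in when it is done.

Besides the shell and the picture viewer there is one more tool, called after ">>>" in YAML: its name, and indented under it one key for each argument. drive_tool: Moves the arm, as the interface text tells. Its arguments: {"type":"object","properties":{"plan":{"type":"array","items":{"type":"array"}},"newtons":{"type":"number"}},"required":["plan"]}

```bash
ls; mkdir -p pics; cat > h.py <<'E'
import numpy as np, cv2
from workcell import status, read_camera, ticket
def K(c):
    f=c["color"].shape[0]/2/np.tan(np.radians(c["vfov"])/2)
    return np.array([[f,0,c["cx"]],[0,f,c["cy"]],[0,0,1.]])
def rays(c,uv):
    p=cv2.undistortPoints(np.float64(uv).reshape(-1,1,2),K(c),np.float64(c["D"])).reshape(-1,2)
    return np.c_[p,np.ones(len(p))]
def world(c,uv):
    uv=np.atleast_2d(uv); d=np.array([c["range_z"][int(round(v)),int(round(u))] for u,v in uv])
    return (rays(c,uv)*d[:,None])@np.array(c["orientation"]).T+c["position"]
def plane(c,uv,z):
    r=rays(c,uv)@np.array(c["orientation"]).T; p=np.array(c["position"])
    return p+r*((z-p[2])/r[:,2])[:,None]
def save(c,n): cv2.imwrite("pics/"+n+".png",c["color"][:,:,::-1])
E
python3 - <<'E'
from h import *
s=status.sense(); print({k:np.round(v,3).tolist() for k,v in s.items()})
for n in("scene","top"):
    c=read_camera(n); save(c,n); np.save(n+".npy",c,allow_pickle=True); print(n,c["vfov"],c["cx"],c["cy"],c["D"],np.round(c["position"],3),np.round(c["orientation"],3).tolist())
a=cv2.imread("pics/scene.png")
E
```

```text
pics
{'time': 0.0, 'joint_positions': [-1.326, 0.468, -0.012, 1.604, 0.006, 1.071, -0.056], 'qvel': [0.0, -0.002, 0.001, -0.001, -0.0, -0.001, 0.0], 'tau': [0.0, -53.239, 0.021, -25.13, 0.011, 0.008, -0.0], 'tcp_pos': [0.184, 0.623, 0.244], 'eef_rot': [[-0.0, 0.284, 0.959], [-0.002, 0.959, -0.284], [-1.0, -0.002, 0.0]], 'force': [0.24, -0.865, -0.831], 'moment': [-0.031, -0.004, -0.043], 'gripper_width': 0.085}
scene 44.03158389155256 278.5594955668292 209.30160025705305 [-0.19135535  0.          0.          0.          0.        ] [-0.212  0.621  1.19 ] [[-0.591, -0.612, 0.526], [-0.807, 0.459, -0.372], [-0.014, -0.644, -0.765]]
top 56.70280314357044 269.7863898112601 206.38514100779818 [0.02283601 0.         0.         0.         0.        ] [0.44  0.106 1.003] [[-0.001, -0.995, 0.1], [-1.0, 0.0, -0.003], [0.003, -0.1, -0.995]]
```

View pics/top.png

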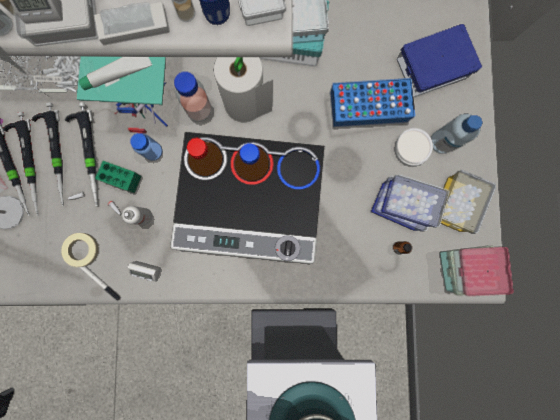

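View pics/scene.png

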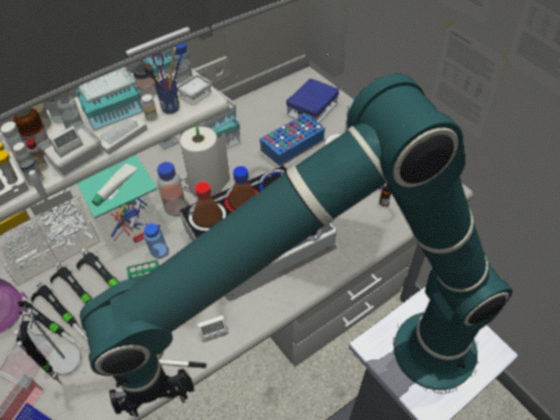

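The top view shows the plate turned slightly, with places white (206,158), red (252,163) and blue (299,168) from left to right. The red cap is at (196,148), the blue cap at (249,153) and the knob at (288,247). In the scene view the arm hides the right half of the plate, and the caps are at (203,189) and (240,175).

```bash
cat >> h.py <<'E'
def mask(c,col):
    h=cv2.cvtColor(c["color"],cv2.COLOR_RGB2HSV).astype(int); H,S,V=h[...,0],h[...,1],h[...,2]
    if col=="red": return ((H<7)|(H>173))&(S>170)&(V>110)
    if col=="blue": return (H>105)&(H<128)&(S>150)&(V>90)
def cloud(c):
    v,u=np.mgrid[0:420,0:560]; uv=np.c_[u.ravel(),v.ravel()]
    P=(rays(c,uv)*c["range_z"].reshape(-1,1))@np.array(c["orientation"]).T+c["position"]
    return P.reshape(420,560,3)
def fit(p):
    A=np.c_[2*p[:,:2],np.ones(len(p))]; s=np.linalg.lstsq(A,(p[:,:2]**2).sum(1),rcond=None)[0]
    return s[:2],np.sqrt(s[2]+s[0]**2+s[1]**2)
E
python3 - <<'E'
from h import *
C={n:np.load(n+".npy",allow_pickle=True).item() for n in("top","scene")}
for n,c in C.items():
    P=cloud(c)
    for col in("red","blue"):
        m=mask(c,col).astype(np.uint8)
        k,l,st,ce=cv2.connectedComponentsWithStats(m)
        for i in range(1,k):
            if st[i,4]>60:
                q=P[l==i]; q=q[np.isfinite(q).all(1)]; 
                top=q[q[:,2]>np.percentile(q[:,2],60)]
                print(n,col,st[i].tolist(),ce[i].round(1),"med",np.median(q,0).round(4),"ztop",np.percentile(q[:,2],[5,50,95]).round(4))
c=C["top"]; P=cloud(c)
m=np.zeros((420,560),bool); m[175:220,190:310]=1
print("plate z",np.median(P[m][:,2]))
for nm,(u,v) in dict(red=(196,148),blue=(249,153),knob=(288,247),roll=(239,70),sq=(188,82),wash=(144,140),drop=(132,214),timer=(143,270),dr2=(403,247)).items():
    print(nm,P[v,u].round(3), "maxz near",P[v-8:v+9,u-8:u+9,2].max().round(3))
# upscaled crop
a=cv2.resize(c["color"][125:270,165:335,::-1],None,fx=4.5,fy=4,interpolation=cv2.INTER_CUBIC)
cv2.imwrite("pics/crop.png",cv2.resize(c["color"][125:270,165:335,::-1],None,fx=4,fy=4,interpolation=cv2.INTER_CUBIC))
E
```

```text
top red [187, 138, 20, 20, 293] [196.3 147. ] med [0.6445 0.2574 0.2051] ztop [0.1998 0.2051 0.2078]
top red [231, 151, 42, 33, 185] [250.7 170.1] med [0.6149 0.1503 0.0858] ztop [0.0832 0.0858 0.0885]
top blue [175, 72, 21, 21, 352] [184.8  82.3] med [0.7982 0.2906 0.1725] ztop [0.1701 0.1725 0.1751]
top blue [332, 79, 82, 43, 991] [379.3 104. ] med [ 0.7896 -0.1968  0.0494] ztop [0.0036 0.0494 0.0528]
top blue [343, 82, 33, 32, 493] [357.9  97.9] med [ 0.8144 -0.1238  0.0484] ztop [0.0019 0.0484 0.0518]
top blue [131, 134, 16, 16, 204] [138.6 141.2] med [0.6839 0.4113 0.105 ] ztop [0.102  0.105  0.1081]
top blue [240, 144, 19, 19, 288] [249.1 152.8] med [0.6323 0.1468 0.205 ] ztop [0.2006 0.205  0.2074]
top blue [277, 156, 43, 33, 244] [297.2 175.3] med [0.6026 0.0431 0.0856] ztop [0.083  0.0856 0.0883]
scene red [196, 182, 14, 12, 131] [202.2 187.7] med [0.641  0.257  0.2051] ztop [0.2018 0.2051 0.2088]
scene blue [299, 115, 17, 11, 70] [307.  119.5] med [ 0.8341 -0.2453  0.0517] ztop [0.0439 0.0517 0.0578]
scene blue [298, 127, 20, 13, 98] [308.8 132.7] med [ 0.7772 -0.2089  0.05
[... 247 characters left out ...]
 blue [234, 167, 13, 12, 128] [240.1 172.1] med [0.6301 0.1481 0.2052] ztop [0.2013 0.2052 0.2087]
scene blue [145, 224, 13, 12, 126] [150.9 229.5] med [0.6819 0.41   0.1043] ztop [0.0996 0.1043 0.1083]
scene blue [26, 404, 24, 16, 137] [ 36.4 414.5] med [0.4058 0.8839 0.0491] ztop [0.0439 0.0491 0.0527]
plate z 0.08538727366714033
red [0.642 0.258 0.205] maxz near 0.21
blue [0.632 0.147 0.206] maxz near 1.003
knob [0.436 0.062 0.125] maxz near 0.128
roll [0.823 0.171 0.182] maxz near 1.003
sq [0.799 0.284 0.172] maxz near 1.003
wash [0.688 0.4   0.102] maxz near 0.11
drop [0.512 0.419 0.11 ] maxz near 1.003
timer [0.381 0.409 0.049] maxz near 1.003
dr2 [ 0.436 -0.216  0.063] maxz near 0.075
```

View pics/crop.png

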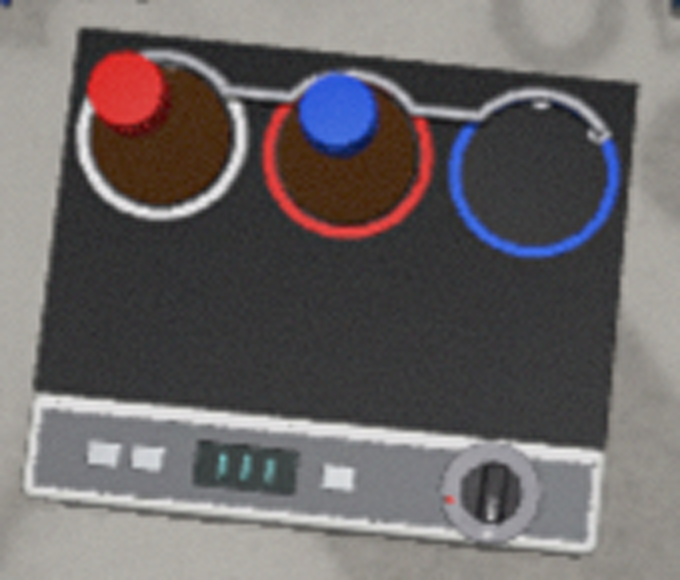

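```bash
python3 - <<'E'
from h import *
c=np.load("top.npy",allow_pickle=True).item(); P=cloud(c)
def comp(col,u,v,w=26,h=26):
    m=mask(c,col); n=np.zeros_like(m); n[v-h:v+h,u-w:u+w]=1; return m&n
R={}
for col,(u,v) in dict(red=(252,163),blue=(299,168)).items():
    m=comp(col,u,v)&(P[...,2]<0.1); vv,uu=np.nonzero(m)
    p=plane(c,np.c_[uu,vv],0.085); x,r=fit(p); 
    d=np.hypot(*(p[:,:2]-x).T); k=abs(d-.0475)<.006; x,r=fit(p[k]); R[col]=x; print("ring",col,x.round(4),r.round(4),k.sum())
h=cv2.cvtColor(c["color"],cv2.COLOR_RGB2HSV).astype(int)
for col,(u,v) in dict(red=(196,147),blue=(249,153)).items():
    m=comp(col,u,v,14,14)&(P[...,2]>.198); vv,uu=np.nonzero(m)
    q=plane(c,np.c_[uu,vv],0.205)
    # top disk: centre via min enclosing circle of the far/side extents
    (cx,cy),r=cv2.minEnclosingCircle(np.float32(q[:,:2])); print("cap",col,q[:,:2].mean(0).round(4),(round(cx,4),round(cy,4)),round(r,4))
d=R["red"]-R["blue"]; print("spacing",np.linalg.norm(d),"yaw deg",np.degrees(np.arctan2(-d[0],d[1])))
# all plate outline for yaw
m=(abs(P[...,2]-.0854)<.006)&(h[...,2]<75); m=m.astype(np.uint8); k,l,st,ce=cv2.connectedComponentsWithStats(m); i=1+st[1:,4].argmax()
vv,uu=np.nonzero(l==i); p=plane(c,np.c_[uu,vv],.085)[:,:2]; rr=cv2.minAreaRect(np.float32(p)); print("plate rect",rr)
# knob bar: high points
s=P[235:262,275:302]; k=(s[...,2]>.110)&(s[...,2]<.14); q=s[k]; print("bar n",k.sum(),q.mean(0).round(4)); w,V=np.linalg.eigh(np.cov(q[:,:2].T)); print(np.sqrt(w)*np.sqrt(12),V[:,1])
s2=status.sense(); print(s2["tcp_pos"])
# obstacles higher than .15 within region
b=(P[...,2]>.15)&(P[...,2]<.9)&(P[...,0]>.45)
for x in np.arange(.5,1.0,.05): 
    print(round(x,2),[round(float(P[...,2][b&(abs(P[...,0]-x)<.025)&(abs(P[...,1]-y)<.025)].max(initial=0)),2) for y in np.arange(.4,-.2,-.05)])
E
```

```text
ring red [0.6361 0.1472] 0.0477 184
ring blue [0.6244 0.0354] 0.0477 243
cap red [0.6443 0.2572] (0.6437, 0.2573) 0.0206
cap blue [0.6326 0.1468] (0.6323, 0.1468) 0.02
spacing 0.11243202847655051 yaw deg -5.969036643544111
plate rect ((0.5866489410400391, 0.1518595963716507), (0.3372111916542053, 0.22070106863975525), 84.07898712158203)
bar n 95 [0.4339 0.063  0.1233]
[0.01417193 0.03350457] [-0.98651481  0.16367205]
[0.18441659 0.62280531 0.24442957]
0.5 [0.0, 0.0, 0.0, 0.0, 0.0, 0.0, 0.0, 0.0, 0.0, 0.0, 0.0, 0.0, 0.0]
0.55 [0.0, 0.0, 0.0, 0.0, 0.0, 0.0, 0.0, 0.0, 0.0, 0.0, 0.0, 0.0, 0.0]
0.6 [0.0, 0.0, 0.0, 0.2, 0.0, 0.21, 0.0, 0.0, 0.0, 0.0, 0.0, 0.0, 0.0]
0.65 [0.0, 0.0, 0.21, 0.21, 0.0, 0.21, 0.0, 0.0, 0.0, 0.0, 0.0, 0.0, 0.0]
0.7 [0.0, 0.0, 0.0, 0.0, 0.0, 0.0, 0.0, 0.0, 0.0, 0.0, 0.0, 0.0, 0.0]
0.75 [0.17, 0.17, 0.16, 0.0, 0.21, 0.21, 0.0, 0.0, 0.0, 0.0, 0.0, 0.0, 0.0]
0.8 [0.3, 0.28, 0.28, 0.28, 0.28, 0.28, 0.28, 0.28, 0.0, 0.0, 0.0, 0.0, 0.0]
0.85 [0.33, 0.32, 0.32, 0.35, 0.37, 0.32, 0.32, 0.28, 0.0, 0.0, 0.0, 0.0, 0.0]
0.9 [0.32, 0.32, 0.34, 0.34, 0.35, 0.32, 0.32, 0.28, 0.0, 0.0, 0.0, 0.0, 0.0]
0.95 [0.0, 0.0, 0.0, 0.0, 0.0, 0.0, 0.0, 0.15, 0.16, 0.15, 0.0, 0.0, 0.0]
```

Measurements agree with the text: plate at z 0.0854, caps at 0.205, ring radius 47.7 mm and spacing 112.4 mm. Plate yaw is about -5.95° and the knob starts near 0.06 rad. Next I align the tool with the plate and head for the blue cap.

>>> drive_tool:
  plan:
    - [[0,0,0],[-0.1,0,0],1]
    - [[-0.5,-1,1],[-0.084,0,0],1]
    - [[-0.5,-2.6,3.0],[0,0,0],1]
    - [[-0.5,-2.6,3.0],[0,0,0],1]
    - [[-0.5,-2.6,3.0],[0,0,0],1]
    - [[0,-2.6,3.0],[0,0,0],1]
    - [[0,-2.6,3.0],[0,0,0],1]
    - [[0,-2.6,3.0],[0,0,0],1]
    - [[0,-2.6,3.0],[0,0,0],1]
    - [[0,-2.6,3.0],[0,0,0],1]
    - [[0,-2.6,3.0],[0,0,0],1]
    - [[0,-2.6,3.0],[0,0,0],1]
  newtons: 25

```text
time: 1.1
tcp_pos: [0.4679, 0.3193, 0.2586]
eef_rot: [[-0.01, 0.071, 0.997], [-0.006, 0.997, -0.071], [-1.0, -0.007, -0.009]]
force: [0.0, -0.3, -0.4]
gripper_width: 0.0853
```

```bash
cat > d.py <<'E'
import sys
from h import *
# remaining shift in tool axes [cm] to a target x y z, and turn about tool x to the given yaw of tool y
def go(x,y,z,yaw=84.05):
    s=status.sense(); R=np.array(s["eef_rot"]); d=R.T@(np.array([x,y,z])-s["tcp_pos"])*100
    t=np.radians(yaw); w=np.array([[0,np.cos(t),np.sin(t)],[0,np.sin(t),-np.cos(t)],[-1,0,0]])
    print("t",round(s["time"],2),"tcp",np.round(s["tcp_pos"],4),"d cm",d.round(2),"turn",cv2.Rodrigues(R.T@w)[0].ravel().round(3),"F",np.round(s["force"],1),"w",round(s["gripper_width"],4),"qv",np.abs(s["qvel"]).max().round(3))
if __name__=="__main__": go(*map(float,sys.argv[1:]))
E
python3 d.py 0.6325 0.1468 0.26
```

```text
t 1.1 tcp [0.4679 0.3193 0.2586] d cm [ -0.2  -16.04  17.65] turn [ 0.032 -0.009  0.007] F [ 0.  -0.3 -0.4] w 0.0853 qv 0.95
```

>>> drive_tool:
  plan:
    - [[0,-2.6,2.9],[0.03,-0.008,0.006],1]
    - [[0,-2.6,2.9],[0,0,0],1]
    - [[0,-2.6,2.9],[0,0,0],1]
    - [[0,-2.6,2.9],[0,0,0],1]
    - [[0,-2.6,2.9],[0,0,0],1]
    - [[0,-1.3,1.4],[0,0,0],1]
    - [[0,-0.6,0.6],[0,0,0],1]
    - [[0,0,0],[0,0,0],1]
    - [[0,0,0],[0,0,0],1]

```text
time: 1.85
tcp_pos: [0.6268, 0.1338, 0.255]
eef_rot: [[-0.004, 0.118, 0.993], [-0.007, 0.993, -0.118], [-1.0, -0.008, -0.003]]
force: [0.0, 0.7, -0.5]
gripper_width: 0.0854
```

```bash
python3 d.py 0.6325 0.1468 0.26
```

```text
t 1.85 tcp [0.6268 0.1338 0.255 ] d cm [-0.51  1.35  0.41] turn [-0.014 -0.003  0.008] F [ 0.   0.7 -0.5] w 0.0854 qv 0.005
```

>>> drive_tool:
  plan:
    - [[0,0.7,0.2],[-0.014,-0.003,0.008],1]
    - [[0,0.65,0.2],[0,0,0],1]
    - [[0,0,0],[0,0,0],1]
    - [[0,0,0],[0,0,0],1]

```text
time: 2.18
tcp_pos: [0.6291, 0.1556, 0.2547]
eef_rot: [[-0.002, 0.093, 0.996], [0.004, 0.996, -0.093], [-1.0, 0.004, -0.003]]
force: [0.7, -0.5, -0.2]
gripper_width: 0.0857
```

```bash
python3 d.py 0.6325 0.1468 0.187
```

```text
t 2.18 tcp [0.6291 0.1556 0.2547] d cm [ 6.77 -0.87  0.44] turn [ 0.011 -0.003 -0.004] F [ 0.7 -0.5 -0.2] w 0.0857 qv 0.033
```

>>> drive_tool:
  plan:
    - [[0,-0.8,0.4],[0.01,0,0],1]
    - [[0,0,0],[0,0,0],1]
    - [[0,0,0],[0,0,0],1]

```text
time: 2.43
tcp_pos: [0.6314, 0.1501, 0.2549]
eef_rot: [[-0.003, 0.098, 0.995], [0.006, 0.995, -0.098], [-1.0, 0.005, -0.003]]
force: [0.0, 0.4, -0.5]
gripper_width: 0.0854
```

```bash
python3 d.py 0.6325 0.1468 0.187;python3 d.py 0.6325 0.1468 0.187
```

```text
t 2.43 tcp [0.6314 0.1501 0.2549] d cm [ 6.78 -0.35  0.16] turn [ 0.005 -0.003 -0.005] F [ 0.   0.4 -0.5] w 0.0854 qv 0.016
t 2.43 tcp [0.6314 0.1501 0.2549] d cm [ 6.78 -0.35  0.16] turn [ 0.005 -0.003 -0.005] F [ 0.   0.4 -0.5] w 0.0854 qv 0.016
```

>>> drive_tool:
  plan:
    - [[2,-0.2,0.1],[0.005,-0.003,-0.005],1]
    - [[2,-0.1,0.05],[0,0,0],1]
    - [[1.5,0,0],[0,0,0],1]
    - [[0.8,0,0],[0,0,0],1]
    - [[0,0,0],[0,0,0],1]
    - [[0,0,0],[0,0,0],1]

```text
time: 2.93
tcp_pos: [0.6342, 0.1458, 0.1919]
eef_rot: [[0.004, 0.106, 0.994], [0.001, 0.994, -0.106], [-1.0, 0.001, 0.004]]
force: [0.1, -0.7, 0.2]
gripper_width: 0.0854
```

```bash
python3 d.py 0.6325 0.1468 0.187
```

```text
t 2.93 tcp [0.6342 0.1458 0.1919] d cm [ 0.49  0.09 -0.18] turn [-0.002  0.004 -0.001] F [ 0.1 -0.7  0.2] w 0.0854 qv 0.009
```

>>> drive_tool:
  plan:
    - [[0.45,0.1,-0.1],[0,0,0],1]
    - [[0,0,0],[0,0,0],0.6]
    - [[0,0,0],[0,0,0],0.4]
    - [[0,0,0],[0,0,0],0.3]
    - [[0,0,0],[0,0,0],0.3]
    - [[0,0,0],[0,0,0],0.3]
    - [[0,0,0],[0,0,0],0.3]
    - [[0,0,0],[0,0,0],0.3]
  newtons: 25

```text
time: 3.6
tcp_pos: [0.6348, 0.1471, 0.1905]
eef_rot: [[0.009, 0.106, 0.994], [0.002, 0.994, -0.106], [-1.0, 0.003, 0.009]]
force: [0.0, -0.3, -0.3]
gripper_width: 0.0394
```

```bash
python3 d.py 0.6325 0.1468 0.187; python3 -c "
from h import *
c=read_camera('scene'); save(c,'s2'); c=read_camera('top'); save(c,'t2')
a=cv2.imread('pics/s2.png')[120:270,150:350];b=cv2.imread('pics/t2.png')[120:270,150:350]
cv2.imwrite('pics/g.png',np.hstack([cv2.resize(x,(400,300)) for x in (a,b)]))"
```

```text
t 3.6 tcp [0.6348 0.1471 0.1905] d cm [ 0.35 -0.06 -0.23] turn [-0.003  0.009 -0.003] F [ 0.  -0.3 -0.3] w 0.0394 qv 0.003
```

View pics/g.png

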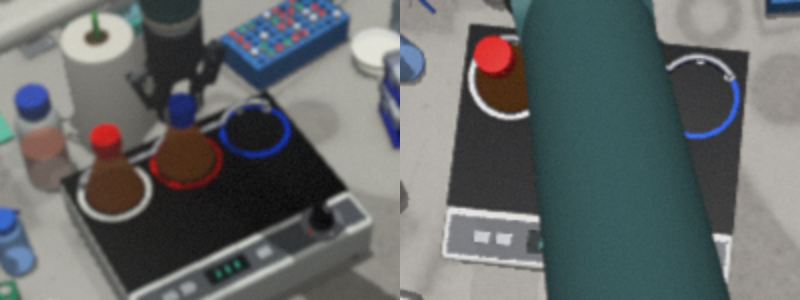

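The scene crop shows the jaws around the blue cap at (181,110), with the flask standing upright in the red ring and the blue place free at (255,130). I start sliding gently.

>>> drive_tool:
  plan:
    - [[0,0,0],[0,0.004,0],0.2]
    - [[0,0,-0.5],[0,0,0],0.2]
    - [[0,0,-0.8],[0,0,0],0.2]
    - [[0,0,-0.8],[0,0,0],0.2]
    - [[0,0,-0.8],[0,0,0],0.2]

```text
time: 4.12
tcp_pos: [0.6054, 0.1499, 0.1905]
eef_rot: [[0.007, 0.108, 0.994], [0.003, 0.994, -0.108], [-1.0, 0.003, 0.007]]
force: [-0.8, -0.2, -0.4]
gripper_width: 0.0391
```

```bash
python3 d.py 0.5355 0.157 0.1905
```

```text
t 4.12 tcp [0.6054 0.1499 0.1905] d cm [-0.05 -0.05 -7.02] turn [-0.004  0.007 -0.003] F [-0.8 -0.2 -0.4] w 0.0391 qv 0.258
```

>>> drive_tool:
  plan:
    - [[0,0,-1.1],[0,0.004,0],0.2]
    - [[0,0,-1.1],[0,0,0],0.2]
    - [[0,0,-1.1],[0,0,0],0.2]
    - [[0,0,-1.1],[0,0,0],0.2]
    - [[0,0,-1.1],[0,0,0],0.2]
    - [[0,0,-0.8],[0,0,0],0.2]
    - [[0,0,-0.4],[0,0,0],0.2]
    - [[0,0,0],[0,0,0],0.2]

```text
time: 4.78
tcp_pos: [0.5272, 0.1587, 0.1906]
eef_rot: [[0.0, 0.103, 0.995], [0.004, 0.995, -0.103], [-1.0, 0.004, -0.0]]
force: [0.5, -0.2, -2.9]
gripper_width: 0.0392
```

```bash
python3 d.py 0.525 0.0458 0.1905; python3 -c "
from h import *
for n in('scene','top'):
    c=read_camera(n);m=mask(c,'blue');P=cloud(c);k=m&(P[...,2]>.19)&(P[...,2]<.22)&(P[...,0]<.7)
    print(n,k.sum(),np.median(P[k],0) if k.any() else '')"
```

```text
t 4.78 tcp [0.5272 0.1587 0.1906] d cm [ -0.03 -11.25   0.95] turn [ 0.    -0.    -0.004] F [ 0.5 -0.2 -2.9] w 0.0392 qv 0.009
scene 109 [0.52381599 0.1578134  0.20586281]
top 0
```

>>> drive_tool:
  plan:
    - [[0.05,-0.5,0.1],[0,0,-0.002],0.2]
    - [[0.03,-1.0,0.1],[0,0,0],0.2]
    - [[0,-1.2,0.1],[0,0,0],0.2]
    - [[0,-1.2,0.1],[0,0,0],0.2]
    - [[0,-1.2,0.1],[0,0,0],0.2]
    - [[0,-1.2,0.1],[0,0,0],0.2]
    - [[0,-1.2,0.1],[0,0,0],0.2]
    - [[0,-1.2,0],[0,0,0],0.2]
    - [[0,-1.0,0],[0,0,0],0.2]
    - [[0,-0.6,0],[0,0,0],0.2]
    - [[0,0,0],[0,0,0],0.2]

```text
time: 5.8
tcp_pos: [0.5276, 0.0384, 0.1905]
eef_rot: [[0.005, 0.115, 0.993], [0.001, 0.993, -0.115], [-1.0, 0.001, 0.005]]
force: [-0.7, 0.2, -0.4]
gripper_width: 0.0392
```

```bash
python3 d.py 0.6244 0.0354 0.1905
```

```text
t 5.8 tcp [0.5276 0.0384 0.1905] d cm [0.05 0.81 9.65] turn [-0.011  0.005 -0.001] F [-0.7  0.2 -0.4] w 0.0392 qv 0.015
```

>>> drive_tool:
  plan:
    - [[0,0.5,0.3],[-0.01,0.004,0],0.2]
    - [[0,0.3,0.7],[0,0,0],0.2]
    - [[0,0,1.1],[0,0,0],0.2]
    - [[0,0,1.1],[0,0,0],0.2]
    - [[0,0,1.1],[0,0,0],0.2]
    - [[0,0,1.0],[0,0,0],0.2]
    - [[0,0,0.7],[0,0,0],0.2]
    - [[0,0,0.3],[0,0,0],0.2]
    - [[0,0,0],[0,0,0],0.2]

```text
time: 6.55
tcp_pos: [0.5974, 0.047, 0.1905]
eef_rot: [[0.001, 0.094, 0.996], [0.003, 0.996, -0.094], [-1.0, 0.003, 0.0]]
force: [-0.8, -1.4, 3.3]
gripper_width: 0.039
```

```bash
python3 d.py 0.6244 0.0354 0.1905; cat > cap.py <<'E'
from h import *
import sys
col=sys.argv[1]
for n in('scene','top'):
    c=read_camera(n);P=cloud(c);k=mask(c,col)&(P[...,2]>.19)&(P[...,2]<.22)&(P[...,0]<.7)
    if k.sum()>40:
        v,u=np.nonzero(k); q=np.float32(plane(c,np.c_[u,v],.205)[:,:2]); print(n,k.sum(),np.median(P[k],0).round(4),"top3pct z",np.percentile(P[k][:,2],90).round(4),"enc",cv2.minEnclosingCircle(q))
E
python3 cap.py blue; python3 cap.py red; python3 -c "
from h import *
c=read_camera('scene');cv2.imwrite('pics/s3.png',cv2.resize(c['color'][120:270,180:380,::-1],(800,600)))"
```

```text
t 6.55 tcp [0.5974 0.047  0.1905] d cm [-0.01 -0.9   2.79] turn [ 0.01   0.    -0.003] F [-0.8 -1.4  3.3] w 0.039 qv 0.011
scene 94 [0.5943 0.0458 0.2055] top3pct z 0.208 enc ((0.59618079662323, 0.046316735446453094), 0.0195989441126585)
scene 131 [0.6423 0.2571 0.2052] top3pct z 0.2082 enc ((0.6434513330459595, 0.257102906703949), 0.020215269178152084)
top 292 [0.6443 0.2574 0.2051] top3pct z 0.207 enc ((0.6436516642570496, 0.256980836391449), 0.020891277119517326)
```

View pics/s3.png

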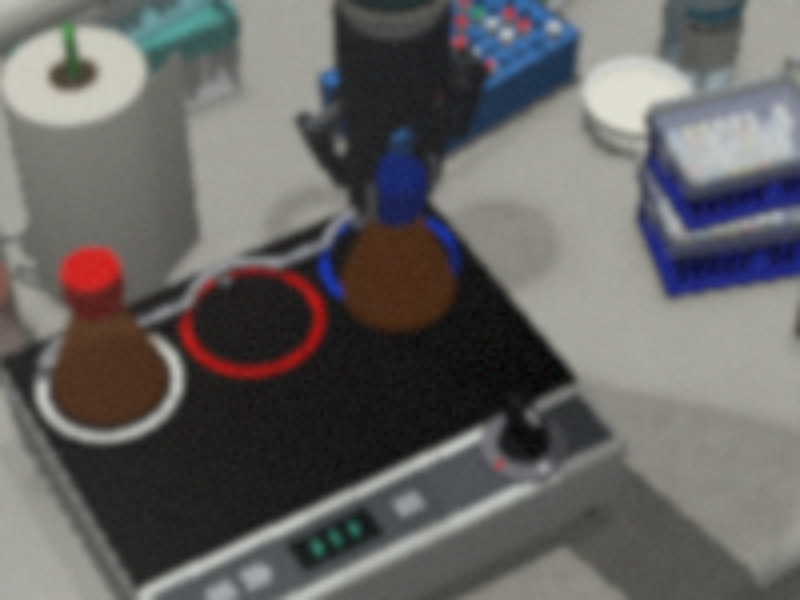

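The scene view shows the blue flask held at (400,250), just ahead of the blue ring. The red ring is clear at (255,320), and the red flask is untouched at (100,360). I correct y before the final approach and check the rings in this second view.

>>> drive_tool:
  plan:
    - [[0,-0.5,0],[0.008,0,0],0.2]
    - [[0,-0.2,0.2],[0,0,0],0.2]
    - [[0,0,0.2],[0,0,0],0.2]
    - [[0,0,0],[0,0,0],0.2]

```text
time: 7.13
tcp_pos: [0.5981, 0.039, 0.1905]
eef_rot: [[-0.002, 0.103, 0.995], [0.004, 0.995, -0.103], [-1.0, 0.004, -0.002]]
force: [0.0, 0.8, -0.8]
gripper_width: 0.0394
```

```bash
python3 d.py 0.6244 0.0354 0.1905; python3 cap.py blue; python3 - <<'E'
from h import *
c=read_camera('scene');P=cloud(c)
for col,g in dict(red=(.6361,.1472),blue=(.6244,.0354)).items():
    v,u=np.nonzero(mask(c,col)&(P[...,2]<.1)&(P[...,2]>.07)&(np.hypot(P[...,0]-g[0],P[...,1]-g[1])<.065))
    p=plane(c,np.c_[u,v],.085); d=np.hypot(*(p[:,:2]-g).T); k=abs(d-.0475)<.008; print(col,k.sum(),fit(p[k]),"z",np.median(P[v,u][:,2]))
E
```

```text
t 7.13 tcp [0.5981 0.039  0.1905] d cm [-0.   -0.09  2.66] turn [ 0.001 -0.002 -0.004] F [ 0.   0.8 -0.8] w 0.0394 qv 0.012
scene 89 [0.5946 0.0371 0.2058] top3pct z 0.2089 enc ((0.5962375402450562, 0.03767829388380051), 0.018682364374399185)
red 164 (array([0.63740949, 0.14394837]), np.float64(0.047700445473962585)) z 0.08638706164286192
blue 49 (array([0.62385829, 0.0324454 ]), np.float64(0.04820034754331713)) z 0.08626478761624101
```

>>> drive_tool:
  plan:
    - [[0,-0.1,0.4],[0,0,0],0.2]
    - [[0,-0.05,0.5],[0,0,0],0.2]
    - [[0,0,0.5],[0,0,0],0.2]
    - [[0,0,0.3],[0,0,0],0.2]
    - [[0,0,0.2],[0,0,0],0.2]
    - [[0,0,0],[0,0,0],0.2]

```text
time: 7.78
tcp_pos: [0.6187, 0.0353, 0.1906]
eef_rot: [[-0.003, 0.103, 0.995], [0.004, 0.995, -0.103], [-1.0, 0.004, -0.003]]
force: [-1.1, 0.6, 1.9]
gripper_width: 0.0391
```

```bash
python3 d.py 0.6244 0.0354 0.1905; python3 cap.py blue
```

```text
t 7.78 tcp [0.6187 0.0353 0.1906] d cm [0.01 0.07 0.57] turn [ 0.001 -0.003 -0.004] F [-1.1  0.6  1.9] w 0.0391 qv 0.007
scene 91 [0.6168 0.0331 0.2053] top3pct z 0.2081 enc ((0.6185412406921387, 0.034608110785484314), 0.01932743936777115)
```

>>> drive_tool:
  plan:
    - [[0,0,0.3],[0,0,0],0.2]
    - [[0,0,0.2],[0,0,0],0.2]
    - [[0,0,0.2],[0,0,0],0.2]
    - [[0,0,0.1],[0,0,0],0.2]

```text
time: 8.22
tcp_pos: [0.6259, 0.0347, 0.191]
eef_rot: [[-0.005, 0.102, 0.995], [0.004, 0.995, -0.102], [-1.0, 0.004, -0.005]]
force: [-4.3, 0.0, 5.9]
gripper_width: 0.0392
```

```bash
python3 d.py 0.6244 0.0354 0.1905; python3 cap.py blue
```

```text
t 8.22 tcp [0.6259 0.0347 0.191 ] d cm [ 0.05  0.05 -0.16] turn [ 0.001 -0.005 -0.004] F [-4.3  0.   5.9] w 0.0392 qv 0.03
scene 86 [0.6228 0.0325 0.2057] top3pct z 0.2083 enc ((0.6260263919830322, 0.03457087650895119), 0.019780084490776062)
```

>>> drive_tool:
  plan:
    - [[0,0,0],[0,0,0],0.2]
    - [[0,0,0],[0,0,0],0.6]
    - [[0,0,0],[0,0,0],0.9]
    - [[0,0,0],[0,0,0],0.9]
    - [[0,0,0],[0,0,0],0.9]
    - [[0,0,0],[0,0,0],0.9]

```text
time: 8.82
tcp_pos: [0.626, 0.0345, 0.1896]
eef_rot: [[-0.004, 0.102, 0.995], [0.004, 0.995, -0.102], [-1.0, 0.003, -0.004]]
force: [0.4, 0.6, 0.0]
gripper_width: 0.0771
```

```bash
python3 d.py 0.6244 0.0354 0.26; python3 cap.py blue
```

```text
t 8.82 tcp [0.626  0.0345 0.1896] d cm [-7.04  0.09 -0.2 ] turn [ 0.001 -0.004 -0.003] F [0.4 0.6 0. ] w 0.0771 qv 0.003
scene 111 [0.6226 0.0349 0.2054] top3pct z 0.2082 enc ((0.6236288547515869, 0.03469943255186081), 0.0196462944149971)
```

>>> drive_tool:
  plan:
    - [[-1.0,0,0],[0,0,0],1]
    - [[-2.2,0,0],[0,0,0],1]
    - [[-2.2,0,0],[0,0,0],1]
    - [[-1.5,0,-0.2],[0,0,0],1]
    - [[0,1.5,0],[0,0,0],1]
    - [[0,2.6,0],[0,0,0],1]
    - [[0,2.6,0],[0,0,0],1]
    - [[0,2.6,0],[0,0,0],1]
    - [[0,2.6,0],[0,0,0],1]
    - [[0,2.6,0],[0,0,0],1]
    - [[0,1.5,0],[0,0,0],1]
    - [[0,0.5,0],[0,0,0],1]

```text
time: 9.92
tcp_pos: [0.6416, 0.21, 0.2638]
eef_rot: [[-0.003, 0.106, 0.994], [0.006, 0.994, -0.106], [-1.0, 0.006, -0.004]]
force: [-1.2, 0.6, 0.5]
gripper_width: 0.0855
```

```bash
python3 d.py 0.6437 0.2571 0.26
```

```text
t 9.92 tcp [0.6416 0.21   0.2638] d cm [ 0.41  4.71 -0.3 ] turn [-0.003 -0.004 -0.006] F [-1.2  0.6  0.5] w 0.0855 qv 0.09
```

Top view can now see the blue flask; check it against its ring while continuing.

>>> drive_tool:
  plan:
    - [[0,1.5,-0.1],[-0.003,-0.004,-0.006],1]
    - [[0,1.8,-0.1],[0,0,0],1]
    - [[0,1.0,0],[0,0,0],1]
    - [[0,0.3,0],[0,0,0],1]
    - [[0,0,0],[0,0,0],1]
    - [[0,0,0],[0,0,0],1]

```text
time: 10.42
tcp_pos: [0.6439, 0.2566, 0.2615]
eef_rot: [[-0.003, 0.104, 0.995], [-0.004, 0.995, -0.104], [-1.0, -0.005, -0.002]]
force: [0.9, 0.0, -0.9]
gripper_width: 0.0853
```

```bash
python3 d.py 0.6437 0.2571 0.19; python3 cap.py blue; python3 cap.py red
```

```text
t 10.42 tcp [0.6439 0.2566 0.2615] d cm [ 7.15  0.08 -0.  ] turn [-0.    -0.002  0.005] F [ 0.9  0.  -0.9] w 0.0853 qv 0.009
scene 145 [0.6189 0.0362 0.2052] top3pct z 0.2084 enc ((0.6205378770828247, 0.0369652584195137), 0.023178420960903168)
top 292 [0.6211 0.0382 0.2049] top3pct z 0.2066 enc ((0.6213048100471497, 0.038284920156002045), 0.021010706201195717)
scene 90 [0.6437 0.2565 0.2056] top3pct z 0.2083 enc ((0.6441023945808411, 0.25689539313316345), 0.01670107990503311)
top 58 [0.6465 0.244  0.2052] top3pct z 0.2067 enc ((0.6440867781639099, 0.2463333159685135), 0.01243754755705595)
```

```bash
python3 - <<'E'
from h import *
c=read_camera('top'); np.save('t3.npy',c,allow_pickle=True)
c0=np.load('top.npy',allow_pickle=True).item()
a=[cv2.resize(x['color'][130:210,y:y+80,::-1],(400,400),interpolation=cv2.INTER_CUBIC) for x,y in((c,260),(c0,212))]
cv2.imwrite('pics/n.png',np.hstack(a))
for x,g in((c,(.6244,.0354)),(c0,(.6361,.1472))):
    h=cv2.cvtColor(x["color"],cv2.COLOR_RGB2HSV).astype(int)
    m=(h[...,0]<25)&(h[...,1]>90)&(h[...,2]>25)&(h[...,2]<140)
    v,u=np.nonzero(m); p=plane(x,np.c_[u,v],.085)[:,:2]; k=np.hypot(*(p-g).T)<.0435; q=p[k]
    # lower (front) half boundary: for angles in front, the outermost amber pixel
    d=q-g; an=np.degrees(np.arctan2(d[:,1],d[:,0]))%360; r=np.hypot(*d.T); B=[]
    for t in range(95,266,6):
        s=abs(an-t)<4
        if s.sum()>2: B.append(q[s][r[s].argmax()])
    B=np.array(B); A=B-g
    from scipy.optimize import least_squares
    s=least_squares(lambda z:np.hypot(*(B-z[:2]).T)-z[2],[*g,.04],loss='soft_l1',f_scale=.001).x
    print(len(B),"base centre-ring mm",((s[:2]-g)*1000).round(1),"r",s[2].round(4))
E
```

```text
29 base centre-ring mm [ 0.2 -0. ] r 0.0401
29 base centre-ring mm [0.2 0. ] r 0.0428
```

View pics/n.png

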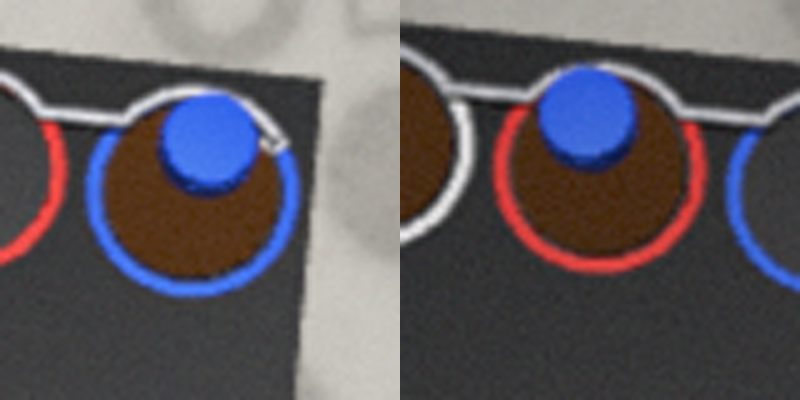

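The crop shows the blue flask's base (left, centre about (190,190)) concentric with the blue ring, as it was in the red ring at the start. Now I grasp the red cap.

>>> drive_tool:
  plan:
    - [[2,0.05,0],[0,-0.002,0.004],1]
    - [[2.2,0,0],[0,0,0],1]
    - [[1.8,0,0],[0,0,0],1]
    - [[0.8,0,0],[0,0,0],1]
    - [[0,0,0],[0,0,0],1]
    - [[0,0,0],[0,0,0],1]

```text
time: 11.17
tcp_pos: [0.6464, 0.254, 0.1948]
eef_rot: [[0.005, 0.109, 0.994], [0.002, 0.994, -0.109], [-1.0, 0.002, 0.005]]
force: [0.9, 0.1, -0.6]
gripper_width: 0.0855
```

```bash
python3 d.py 0.645 0.2573 0.19
```

```text
t 11.17 tcp [0.6464 0.254  0.1948] d cm [ 0.48  0.31 -0.18] turn [-0.005  0.005 -0.002] F [ 0.9  0.1 -0.6] w 0.0855 qv 0.006
```

>>> drive_tool:
  plan:
    - [[0.5,0.3,-0.1],[-0.005,0.005,0],1]
    - [[0,0,0],[0,0,0],1]
    - [[0,0,0],[0,0,0],0.6]
    - [[0,0,0],[0,0,0],0.4]
    - [[0,0,0],[0,0,0],0.2]
    - [[0,0,0],[0,0,0],0.2]
    - [[0,0,0],[0,0,0],0.2]
    - [[0,0,0],[0,0,0],0.2]
    - [[0,0,0],[0,0,0],0.2]
  newtons: 25

```text
time: 11.92
tcp_pos: [0.6476, 0.2579, 0.1942]
eef_rot: [[0.006, 0.103, 0.995], [0.005, 0.995, -0.103], [-1.0, 0.005, 0.005]]
force: [0.1, 0.4, -0.2]
gripper_width: 0.039
```

```bash
python3 d.py 0.6475 0.2573 0.19; python3 cap.py red
```

```text
t 11.92 tcp [0.6476 0.2579 0.1942] d cm [ 0.41 -0.06 -0.01] turn [ 0.     0.005 -0.005] F [ 0.1  0.4 -0.2] w 0.039 qv 0.001
scene 89 [0.6434 0.2582 0.2055] top3pct z 0.2084 enc ((0.6439768075942993, 0.25850680470466614), 0.016552358865737915)
```

>>> drive_tool:
  plan:
    - [[0,0,-0.5],[0,0.002,0],0.2]
    - [[0,0,-0.8],[0,0,0],0.2]
    - [[0,0,-1.0],[0,0,0],0.2]
    - [[0,0,-1.1],[0,0,0],0.2]
    - [[0,0,-1.1],[0,0,0],0.2]
    - [[0,0,-1.1],[0,0,0],0.2]
    - [[0,0,-1.1],[0,0,0],0.2]
    - [[0,0,-1.1],[0,0,0],0.2]
    - [[0,0,-0.8],[0,0,0],0.2]
    - [[0,0,-0.4],[0,0,0],0.2]
    - [[0,0,0],[0,0,0],0.2]

```text
time: 12.93
tcp_pos: [0.5462, 0.269, 0.1941]
eef_rot: [[0.003, 0.101, 0.995], [0.006, 0.995, -0.101], [-1.0, 0.007, 0.002]]
force: [0.2, 0.1, -2.0]
gripper_width: 0.0388
```

```bash
python3 d.py 0.538 0.1585 0.1942; python3 cap.py red
```

```text
t 12.93 tcp [0.5462 0.269  0.1941] d cm [ -0.08 -11.08   0.29] turn [ 0.003  0.002 -0.007] F [ 0.2  0.1 -2. ] w 0.0388 qv 0.011
scene 102 [0.5422 0.2689 0.2056] top3pct z 0.2086 enc ((0.5441542267799377, 0.2683490514755249), 0.017427444458007812)
```

>>> drive_tool:
  plan:
    - [[0.03,-0.5,0],[0,0,-0.003],0.2]
    - [[0.02,-1.0,0],[0,0,0],0.2]
    - [[0,-1.2,0],[0,0,0],0.2]
    - [[0,-1.2,0],[0,0,0],0.2]
    - [[0,-1.2,0],[0,0,0],0.2]
    - [[0,-1.2,0],[0,0,0],0.2]
    - [[0,-1.2,0],[0,0,0],0.2]
    - [[0,-1.2,0],[0,0,0],0.2]
    - [[0,-0.9,0],[0,0,0],0.2]
    - [[0,-0.5,0],[0,0,0],0.2]
    - [[0,0,0],[0,0,0],0.2]
    - [[0,0,0],[0,0,0],0.2]

```text
time: 14.03
tcp_pos: [0.539, 0.1531, 0.194]
eef_rot: [[0.007, 0.11, 0.994], [0.003, 0.994, -0.11], [-1.0, 0.004, 0.006]]
force: [0.1, 0.6, -0.8]
gripper_width: 0.0395
```

```bash
python3 d.py 0.638 0.147 0.1942; python3 cap.py red
```

```text
t 14.03 tcp [0.539  0.1531 0.194 ] d cm [0.05 0.48 9.91] turn [-0.006  0.006 -0.004] F [ 0.1  0.6 -0.8] w 0.0395 qv 0.009
scene 80 [0.5364 0.152  0.2059] top3pct z 0.2078 enc ((0.5364903807640076, 0.15225794911384583), 0.015459136106073856)
```

>>> drive_tool:
  plan:
    - [[0,0.3,0.3],[-0.005,0.005,0],0.2]
    - [[0,0,0.7],[0,0,0],0.2]
    - [[0,0,1.1],[0,0,0],0.2]
    - [[0,0,1.1],[0,0,0],0.2]
    - [[0,0,1.1],[0,0,0],0.2]
    - [[0,0,1.0],[0,0,0],0.2]
    - [[0,0,0.7],[0,0,0],0.2]
    - [[0,0,0.4],[0,0,0],0.2]
    - [[0,0,0],[0,0,0],0.2]

```text
time: 14.88
tcp_pos: [0.6091, 0.1571, 0.194]
eef_rot: [[0.002, 0.093, 0.996], [0.006, 0.996, -0.093], [-1.0, 0.006, 0.001]]
force: [-0.7, -0.3, 2.2]
gripper_width: 0.0392
```

```bash
python3 d.py 0.638 0.1463 0.1942; python3 cap.py red
```

```text
t 14.88 tcp [0.6091 0.1571 0.194 ] d cm [-0.02 -0.8   2.98] turn [ 0.011  0.001 -0.006] F [-0.7 -0.3  2.2] w 0.0392 qv 0.01
scene 68 [0.6068 0.1556 0.206 ] top3pct z 0.2083 enc ((0.6061344146728516, 0.15647545456886292), 0.015574825927615166)
```

>>> drive_tool:
  plan:
    - [[0,-0.45,0],[0.01,0,-0.003],0.2]
    - [[0,-0.2,0.2],[0,0,0],0.2]
    - [[0,0,0.3],[0,0,0],0.2]
    - [[0,0,0.3],[0,0,0],0.2]
    - [[0,0,0.2],[0,0,0],0.2]
    - [[0,0,0],[0,0,0],0.2]

```text
time: 15.48
tcp_pos: [0.6163, 0.1498, 0.1941]
eef_rot: [[-0.001, 0.102, 0.995], [0.004, 0.995, -0.102], [-1.0, 0.004, -0.001]]
force: [0.0, -0.0, -0.1]
gripper_width: 0.0389
```

```bash
python3 d.py 0.638 0.1463 0.1942; python3 cap.py red
```

```text
t 15.48 tcp [0.6163 0.1498 0.1941] d cm [-0.01 -0.13  2.19] turn [ 0.002 -0.001 -0.004] F [ 0.  -0.  -0.1] w 0.0389 qv 0.003
scene 71 [0.6122 0.1496 0.2061] top3pct z 0.2086 enc ((0.6135603189468384, 0.14952564239501953), 0.015294712968170643)
```

>>> drive_tool:
  plan:
    - [[0,-0.1,0.4],[0.002,0,0],0.2]
    - [[0,0,0.5],[0,0,0],0.2]
    - [[0,0,0.4],[0,0,0],0.2]
    - [[0,0,0.3],[0,0,0],0.2]
    - [[0,0,0.2],[0,0,0],0.2]
    - [[0,0,0.1],[0,0,0],0.2]

```text
time: 16.08
tcp_pos: [0.6367, 0.1466, 0.1942]
eef_rot: [[-0.001, 0.104, 0.995], [0.003, 0.995, -0.104], [-1.0, 0.003, -0.001]]
force: [-0.5, -0.2, 1.9]
gripper_width: 0.0391
```

```bash
python3 d.py 0.638 0.1463 0.1942; python3 cap.py red
```

```text
t 16.08 tcp [0.6367 0.1466 0.1942] d cm [-0.   -0.02  0.13] turn [-0.    -0.001 -0.003] F [-0.5 -0.2  1.9] w 0.0391 qv 0.04
scene 60 [0.6316 0.1477 0.2064] top3pct z 0.2092 enc ((0.6339882016181946, 0.14628732204437256), 0.015007542446255684)
```

>>> drive_tool:
  plan:
    - [[0,0,0.15],[0,0,0],0.2]
    - [[0,0,0.1],[0,0,0],0.2]
    - [[0,0,0],[0,0,0],0.2]

```text
time: 16.43
tcp_pos: [0.6386, 0.1464, 0.1943]
eef_rot: [[-0.002, 0.104, 0.995], [0.004, 0.995, -0.104], [-1.0, 0.003, -0.003]]
force: [-0.9, -0.5, 1.9]
gripper_width: 0.0392
```

```bash
python3 d.py 0.638 0.1463 0.1942; python3 cap.py red
```

```text
t 16.43 tcp [0.6386 0.1464 0.1943] d cm [ 0.01 -0.02 -0.06] turn [-0.    -0.003 -0.003] F [-0.9 -0.5  1.9] w 0.0392 qv 0.005
scene 70 [0.6343 0.146  0.2067] top3pct z 0.2088 enc ((0.6359826922416687, 0.1456584334373474), 0.015602881088852882)
```

>>> drive_tool:
  plan:
    - [[0,0,0],[0,0,0],0.5]
    - [[0,0,0],[0,0,0],0.9]
    - [[0,0,0],[0,0,0],0.9]
    - [[0,0,0],[0,0,0],0.9]
    - [[0,0,0],[0,0,0],0.9]
    - [[-1.0,0,0],[0,0,0],0.9]
    - [[-2.0,0,0],[0,0,0],0.9]
    - [[-2.2,0,0],[0,0,0],0.9]
    - [[-1.5,0,0],[0,0,0],0.9]
    - [[0,0,-1],[0,0,0],0.8]
    - [[0,0,-2],[0,0,0],0.7]
    - [[0,0,-2],[0,0,0],0.6]

```text
time: 17.53
tcp_pos: [0.5892, 0.1498, 0.2644]
eef_rot: [[-0.001, 0.107, 0.994], [0.001, 0.994, -0.107], [-1.0, 0.001, -0.001]]
force: [0.1, 1.4, 0.2]
gripper_width: 0.0514
```

```bash
python3 d.py 0.434 0.0635 0.2; python3 cap.py red; python3 cap.py blue
```

```text
t 17.53 tcp [0.5892 0.1498 0.2644] d cm [  6.44 -10.24 -14.51] turn [-0.003 -0.001 -0.001] F [0.1 1.4 0.2] w 0.0514 qv 0.59
scene 77 [0.6263 0.1441 0.206 ] top3pct z 0.2081 enc ((0.6315652132034302, 0.14744682610034943), 0.01907062530517578)
scene 137 [0.6209 0.0358 0.2054] top3pct z 0.2081 enc ((0.6209985613822937, 0.036997176706790924), 0.022742968052625656)
top 295 [0.6211 0.0381 0.205 ] top3pct z 0.2068 enc ((0.6213048100471497, 0.038284920156002045), 0.021010706201195717)
```

>>> drive_tool:
  plan:
    - [[0,-0.8,-1.5],[0,0,0],0.6]
    - [[0,-1.2,-1.5],[0.02,0,0],0.6]
    - [[0,-1.3,-1.5],[0.02,0,0],0.6]
    - [[0.5,-1.3,-1.5],[0.02,0,0],0.6]
    - [[0.5,-1.3,-1.5],[0,0,0],0.6]
    - [[0.5,-1.3,-1.5],[0,0,0],0.6]
    - [[0.5,-1.3,-1.3],[0,0,0],0.6]
    - [[0.5,-0.6,-0.8],[0,0,0],0.6]
    - [[0,0,0],[0,0,0],0.6]
    - [[0,0,0],[0,0,0],0.6]

```text
time: 18.57
tcp_pos: [0.4652, 0.071, 0.2353]
eef_rot: [[0.0, 0.172, 0.985], [-0.001, 0.985, -0.172], [-1.0, -0.001, 0.001]]
force: [0.9, 0.0, 0.3]
gripper_width: 0.0511
```

```bash
python3 d.py 0.434 0.0635 0.2 80.6; python3 -c "
from h import *
print(np.round(status.sense()['joint_positions'],2))
c=read_camera('top');d=read_camera('scene')
cv2.imwrite('pics/k.png',np.hstack([cv2.resize(c['color'][125:265,170:340,::-1],(400,330),interpolation=cv2.INTER_CUBIC),cv2.resize(d['color'][140:280,180:350,::-1],(400,330),interpolation=cv2.INTER_CUBIC)]))"; python3 cap.py red
```

```text
t 18.57 tcp [0.4652 0.071  0.2353] d cm [ 3.53 -1.27 -2.95] turn [-0.009  0.001  0.001] F [0.9 0.  0.3] w 0.0511 qv 0.013
[-0.42  0.17  0.22  2.05 -0.05  0.92  1.22]
scene 112 [0.631  0.1473 0.205 ] top3pct z 0.2088 enc ((0.6318740248680115, 0.14726494252681732), 0.019269414246082306)
top 278 [0.6322 0.147  0.2051] top3pct z 0.2071 enc ((0.6321553587913513, 0.14776833355426788), 0.02051970176398754)
```

View pics/k.png

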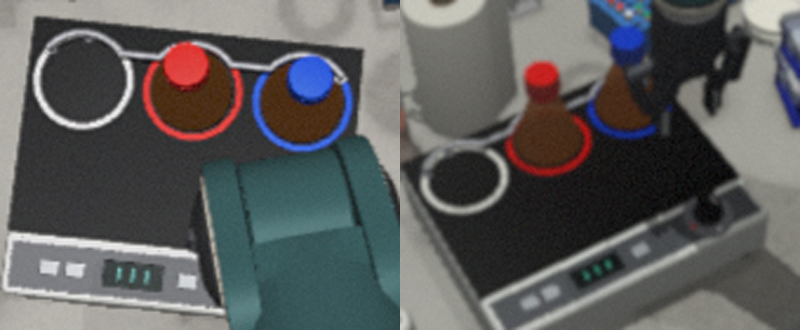

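The top crop shows the red flask concentric with the red ring at (192,92) and blue concentric at (302,100). The scene crop shows the knob free at (708,212). I measure the knob's position again from the scene view.

>>> drive_tool:
  plan:
    - [[0.5,-0.5,-1.0],[-0.005,0,0],0.6]
    - [[0.5,-0.4,-1.0],[0,0,0],0.6]
    - [[0.5,-0.1,-0.6],[0,0,0],0.6]
    - [[0,0,0],[0,0,0],0.6]
    - [[0,0,0],[0,0,0],0.6]

```text
time: 19.18
tcp_pos: [0.4396, 0.0677, 0.2199]
eef_rot: [[0.003, 0.164, 0.986], [-0.001, 0.986, -0.164], [-1.0, -0.0, 0.003]]
force: [0.7, 0.4, 0.2]
gripper_width: 0.0512
```

```bash
python3 d.py 0.434 0.0632 0.114 80.6; python3 - <<'E'
from h import *
c=read_camera('scene');P=cloud(c)
k=(P[...,2]>.105)&(P[...,2]<.13)&(np.hypot(P[...,0]-.434,P[...,1]-.063)<.03)
q=P[k]; print(k.sum(),q.mean(0).round(4))
t=q[q[:,2]>.116]; print(len(t),t.mean(0).round(4),(t.min(0)).round(4),t.max(0).round(4)); w,V=np.linalg.eigh(np.cov(t[:,:2].T)); print(np.sqrt(w*12),V[:,1])
E
```

```text
t 19.18 tcp [0.4396 0.0677 0.2199] d cm [10.59 -0.53 -0.52] turn [-0.     0.003  0.   ] F [0.7 0.4 0.2] w 0.0512 qv 0.015
94 [0.4315 0.0635 0.119 ]
67 [0.4327 0.0625 0.1225] [0.4151 0.0523 0.1161] [0.4506 0.0705 0.1283]
[0.01493024 0.03590255] [-0.98770539  0.1563268 ]
```

>>> drive_tool:
  plan:
    - [[1.0,-0.3,-0.3],[0,0.003,0],0.6]
    - [[2.0,-0.2,-0.2],[0,0,0],0.6]
    - [[2.0,0,0],[0,0,0],0.6]
    - [[2.0,0,0],[0,0,0],0.6]
    - [[1.0,0,0],[0,0,0],0.6]
    - [[0,0,0],[0,0,0],0.6]
    - [[0,0,0],[0,0,0],0.6]

```text
time: 19.82
tcp_pos: [0.436, 0.0633, 0.1357]
eef_rot: [[0.004, 0.164, 0.986], [0.0, 0.986, -0.164], [-1.0, 0.001, 0.004]]
force: [0.1, 0.3, -0.3]
gripper_width: 0.0513
```

```bash
python3 d.py 0.4337 0.063 0.114 80.7
```

```text
t 19.82 tcp [0.436  0.0633 0.1357] d cm [ 2.17 -0.07 -0.24] turn [-0.002  0.004 -0.001] F [ 0.1  0.3 -0.3] w 0.0513 qv 0.025
```

>>> drive_tool:
  plan:
    - [[0.9,0,-0.2],[0,0.003,0],0.6]
    - [[0.8,0,0],[0,0,0],0.6]
    - [[0.3,0,0],[0,0,0],0.6]
    - [[0,0,0],[0,0,0],0.4]
    - [[0,0,0],[0,0,0],0.2]
    - [[0,0,0],[0,0,0],0.0]
    - [[0,0,0],[0,0,0],0.0]
    - [[0,0,0],[0,0,0],0.0]
    - [[0,0,0],[0,0,0],0.0]
  newtons: 30

```text
time: 20.57
tcp_pos: [0.4347, 0.0604, 0.1156]
eef_rot: [[0.003, 0.166, 0.986], [-0.002, 0.986, -0.166], [-1.0, -0.002, 0.003]]
force: [0.5, -1.1, -4.2]
gripper_width: 0.0135
```

```bash
python3 d.py 0.4337 0.063 0.114 80.7
```

```text
t 20.57 tcp [0.4347 0.0604 0.1156] d cm [ 0.15  0.24 -0.14] turn [-0.004  0.003  0.002] F [ 0.5 -1.1 -4.2] w 0.0135 qv 0.004
```

>>> drive_tool:
  plan:
    - [[0,0,0],[0.08,0,0],0.0]
    - [[0,0,0],[0.1,0,0],0.0]
    - [[0,0,0],[0.1,0,0],0.0]
    - [[0,0,0],[0.1,0,0],0.0]
    - [[0,0,0],[0.1,0,0],0.0]

```text
time: 20.98
tcp_pos: [0.4345, 0.0598, 0.1155]
eef_rot: [[0.003, 0.617, 0.787], [-0.003, 0.787, -0.617], [-1.0, -0.0, 0.004]]
force: [0.5, -1.0, -2.7]
gripper_width: 0.0134
```

```bash
python3 d.py 0.4337 0.0615 0.114 9.7
```

```text
t 20.98 tcp [0.4345 0.0598 0.1155] d cm [ 0.15  0.08 -0.17] turn [ 0.737  0.004 -0.002] F [ 0.5 -1.  -2.7] w 0.0134 qv 1.088
```

>>> drive_tool:
  plan:
    - [[0,0,0],[0.1,0,0],0.0]
    - [[0,0,0],[0.1,0,0],0.0]
    - [[0,0,0],[0.1,0,0],0.0]
    - [[0,0,0],[0.1,0,0],0.0]
    - [[0,0,0],[0.1,0,0],0.0]
    - [[0,0,0],[0.06,0,0],0.0]
    - [[0,0,0],[0.04,0,0],0.0]

```text
time: 21.57
tcp_pos: [0.434, 0.0594, 0.1155]
eef_rot: [[0.003, 0.962, 0.272], [-0.004, 0.272, -0.962], [-1.0, 0.002, 0.005]]
force: [0.2, -2.1, -2.4]
gripper_width: 0.0135
```

```bash
python3 d.py 0.4337 0.0615 0.114 9.7; python3 -c "
from h import *
print(np.round(status.sense()['moment'],3))"
```

```text
t 21.57 tcp [0.434  0.0594 0.1155] d cm [ 0.15  0.03 -0.21] turn [ 0.106  0.005 -0.002] F [ 0.2 -2.1 -2.4] w 0.0135 qv 0.436
[-0.307 -0.13   0.02 ]
```

>>> drive_tool:
  plan:
    - [[0,0,0],[0.05,0,0],0.0]
    - [[0,0,0],[0.05,0,0],0.0]
    - [[0,0,0],[0.04,0,0],0.0]
    - [[0,0,0],[0.03,0,0],0.0]
    - [[0,0,0],[0.0,0,0],0.0]

```text
time: 21.98
tcp_pos: [0.4338, 0.0592, 0.1156]
eef_rot: [[0.004, 0.994, 0.108], [-0.008, 0.108, -0.994], [-1.0, 0.003, 0.009]]
force: [0.0, -2.5, -2.5]
gripper_width: 0.0132
```

```bash
python3 d.py 0.4337 0.0615 0.114 9.7; python3 -c "
from h import *
print(np.round(status.sense()['moment'],3))"
```

```text
t 21.98 tcp [0.4338 0.0592 0.1156] d cm [ 0.16  0.01 -0.24] turn [-0.061  0.009 -0.002] F [ 0.  -2.5 -2.5] w 0.0132 qv 0.039
[-0.445 -0.053  1.001]
```

>>> drive_tool:
  plan:
    - [[0,0,0],[-0.03,0,0],0.0]
    - [[0,0,0],[0,0,0],0.3]
    - [[0,0,0],[0,0,0],0.5]
    - [[0,0,0],[0,0,0],0.5]
    - [[0,0,0],[0,0,0],0.5]
    - [[-1.0,0,0],[0,0,0],0.5]
    - [[-2.0,0,0],[0,0,0],0.5]
    - [[-2.5,0,0],[0,0,0],0.5]
    - [[-2.5,0,0],[0,0,0],0.5]
    - [[-2.5,0,0],[0,0,0],0.5]
    - [[-1.0,0,0],[0,0,0],0.5]
    - [[0,0,0],[0,0,0],0.5]

```text
time: 22.98
tcp_pos: [0.4339, 0.0605, 0.2399]
eef_rot: [[0.005, 0.991, 0.134], [-0.006, 0.134, -0.991], [-1.0, 0.004, 0.007]]
force: [0.2, 0.1, -0.6]
gripper_width: 0.0428
```

```bash
python3 d.py 0.4337 0.0615 0.2; python3 cap.py red; python3 cap.py blue; python3 - <<'E'
from h import *
d=read_camera('scene');P=cloud(d)
t=P[(P[...,2]>.116)&(P[...,2]<.13)&(np.hypot(P[...,0]-.434,P[...,1]-.063)<.03)]; print(len(t),t.mean(0).round(4)); w,V=np.linalg.eigh(np.cov(t[:,:2].T)); a=np.degrees(np.arctan2(V[1,1],V[0,1]));print(a,"value rad",np.radians((-5.95-a)%180))
cv2.imwrite('pics/e.png',cv2.resize(d['color'][140:280,180:350,::-1],(728,600),interpolation=cv2.INTER_CUBIC))
E
```

```text
t 22.98 tcp [0.4339 0.0605 0.2399] d cm [ 3.98 -0.02 -0.13] turn [-1.332e+00  8.000e-03  1.000e-03] F [ 0.2  0.1 -0.6] w 0.0428 qv 0.031
scene 112 [0.6309 0.1473 0.205 ] top3pct z 0.2077 enc ((0.6318011283874512, 0.1478194296360016), 0.01944831572473049)
top 273 [0.6324 0.147  0.2051] top3pct z 0.207 enc ((0.6321553587913513, 0.14776833355426788), 0.02051970176398754)
scene 135 [0.6203 0.0364 0.2055] top3pct z 0.2084 enc ((0.6214554309844971, 0.03578544408082962), 0.02199987880885601)
top 292 [0.6213 0.0382 0.2049] top3pct z 0.2069 enc ((0.6213048100471497, 0.038284920156002045), 0.021010706201195717)
70 [0.4323 0.0621 0.1225]
96.36286098994007 value rad 1.355896362180074
```

View pics/e.png

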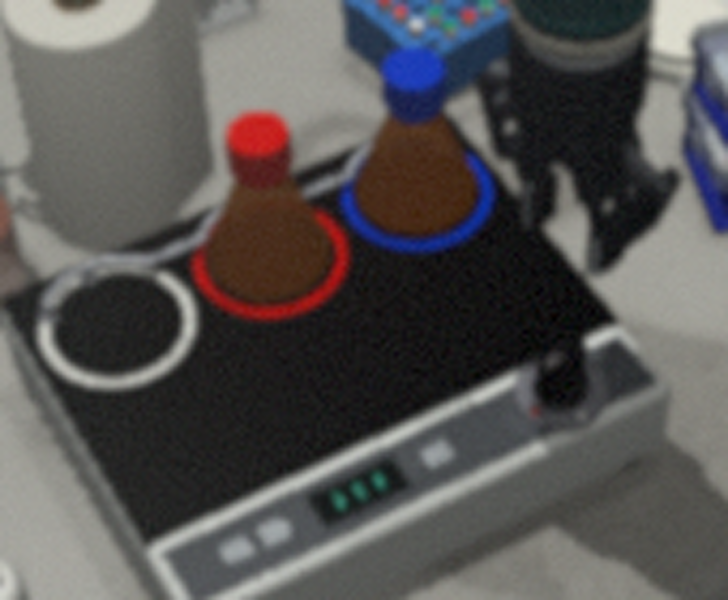

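The final scene view shows the red flask in the red ring (270,260) and the blue flask in the blue ring (418,195). The knob bar has turned across at (560,375), and the gripper is clear of everything.

```bash
python3 -c "
from workcell import ticket
print(ticket.finish_job())"
```

```text
the job is handed in; nothing more can be done
None
```

The job is handed in: the blue-capped flask stands in the blue ring, the red-capped flask in the red ring, and the heat knob is at its clockwise stop. It took 23 s of the 64 s allowed, and the hand-in gives no verdict. I slid each flask by its cap, out to the front, across, and back against its rail. I turned the knob only after the red flask stood in its ring.

**Last checks that agreed**
- **Base centring:** both bases look centred in their rings in the pictures. A fit put the blue flask's base within 0.2 mm of its ring's centre. I had no such figure for red, because that fit ran into the ring's own red.
- **Height:** both caps were at 0.205 m, so the flasks are flat on the plate.
- **Knob:** the bar read about 1.36 rad after release, and the moment rose to 1 N·m at the stop. The stop is at 1.3 rad, so that reading is slightly high.
- **Clearance:** the gripper is open and about 0.1 m above the knob, touching nothing.

**Checks that disagreed or were not made**
- **Cap positions:** seen from above, the caps read about 4 mm off their ring centres, still inside the 7 mm limit. The blue cap read the same way at the start, so I put this down mostly to calibration, but blue's sideways reading was about 3 mm larger than before.
- **Between the cameras:** the two views put the ring centres about 3 mm apart.
- **Rail contact:** I felt about 4 N against the rail for blue, but no clear contact for red.
- **Bystanders:** I did not measure the bottles and timer again afterwards. No contact with them showed in the forces.

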